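# Clamp a well plate in the spring-jaw nest

## Robot

A 6-joint arm with a two-finger parallel gripper is mounted at the origin on a cart in front of the work surface, level with it; the furniture and walls round the work are solid. World frame = base frame: x ahead of the robot, y to its left, z up, the work surface at z = 0. Lengths are in m, angles in rad, forces in N, time in s.
With the tool pointing down it reaches from about 0.25 to 0.775 m from the base axis. Payload 4 kg.
Tool frame: the origin (TCP) lies on the centre line of the jaws, within the pads' length; the fingertips stand env.tip_extent ahead of it and the grasp point (between the pads) lies 3 mm ahead of it (env.tip_extent is the distance from the TCP to the fingertips, in m); z points along the fingers, y is the direction in which the jaws open and shut (so a half turn about z gives the same grasp; the last joint's range is limited). The gripper opens to 85 mm and grips with 20 to 120 N. Pads are 22 mm wide; open, the fingers measure 114 mm over their backs; the gripper's body (76 mm by 85 mm) begins 54 mm behind the grasp point. The pads swing forward as they close: fully open they stand 13 mm farther back than shut.
Start: joints at [-1.387, 0.087, 1.371, -0, 1.684, -0.103], TCP at [0.156, -0.528, 0.253] pointing down, gripper open.
Joint ranges: [-3.1, 3.1], [-0.76, 2.03], [0.27, 2.55], [-1.08, 4.22], [0.17, 2.65], [-2.57, 2.57]. Speed limits (rad/s): [2.79, 2.79, 3.14, 3.14, 3.14, 3.14].

## Interface

Orientations are given as [roll, pitch, yaw] about the fixed x, y, z axes, in that order (R = Rz(yaw) Ry(pitch) Rx(roll)).
In Python, from bench import env gives the robot as it stands.
- The arm moves only by the shell command python3 -m jog 'ROWS' [OPENING] [FORCE]. ROWS is a JSON object of lists of equal length, an entry for each row: "xyz": the shift along the world's x, y, z in m, a list of three; "twist": the turn about the world's z in degrees. In form: {"xyz": [[dx, dy, dz], ...], "twist": [twist, ...]}. A call has 1 to 20 rows; each row shifts and turns the commanded pose from where the row before left it; what a row does not reach is not made up. A row lasts 1/12 s, in which the tool goes at most 41.7 mm and 7.16 degrees, less where a joint would pass 70% of its speed; a pose out of reach is approached as far as the arm can. A call with a gripper value outside its range is refused whole. OPENING is the opening, from 0 (shut) to 1 (fully open), set as the call begins (- or left out, the last holds). The fingers move at their own pace and stop on an object; FORCE is the grip in N (left out, the last holds). Time passes only in rows, so rows that do not move let the fingers close. It gives the time, the measured TCP pose, the force and the opening at its end, in the units of the state.
- env.get_obs(): the state, without advancing time (a new reading comes with each control period).
- env.snapshot(name): name is "side" or "top"; returns a dict with "pixels" (420x560x3 uint8, red, green, blue), "z_map" (420x560 float32, m along the optical axis (not along the pixel's ray), 0 where there is no reading), "fx", "fy", "cx", "cy" (pixels), "k1" (the pictures are not rectified: a ray, as slopes to the right and down, at radius r is drawn at 1 + k1 r^2 times it, then the intrinsics apply), "eye" and "attitude" of the camera in the world. Camera axes: x right, y down, z forward; pixel columns grow to the right and rows downward; lengths in m; the calibration is good to about 2 mm. A picture is of the moment at which its call begins.
- env.finish_job(): hands the job in, once; it reports no verdict.
The state is a dict: "t": time; "joint_pos": joint angles; "dq": joint speeds; "effort": joint torques, N m; "position": TCP position; "orientation": TCP orientation; "contact_force": force on the tool from outside, world axes, zero at the start; "wrist_torque": the same for the moment, N m; "gripper_width": finger opening in m.
Only numpy, scipy, OpenCV 4.12 (cv2) and the standard library are available. Lean on these libraries where they do the work, as an engineer would, in place of code of your own. Each camera call takes 0.05 s, during which the arm holds its last target.

## Task

Clamp the well plate in the plate nest with your fingertips only, without picking anything up. First push the nest's sprung jaw back by its thumb tab, past the stop pin, and let go so that it springs back onto the raised pin and stays latched open; then push the plate along the nest until its front end is fully home against the end fence, and finally press the stop pin's round button so that the jaw springs in and grips the plate against the fixed rail. Leave the jar, the tip rack and the timer where they stand.

Things in the scene. Friction and masses are not known exactly. Their poses are not given: they have to be found in the camera images.
- nest: Plate nest: fixed L-shaped grey metal base, top 12 mm above the worktop. Origin: on the worktop below the middle of the plate's place. x points the way the plate is pushed in (away from the robot), y left (jaw side), z up. Lane: x -130..+82, y -62..+62 mm; wing: x -45..+82, y to +150. At y +74..+149, x +12..+62 are the ways of the jaw's slide, its spring barrel runs on to y +192; tops to 27 mm.
- jaw (a joint): Travel (m) of the sprung jaw along nest +y. 0: sprung in, blocking the lane (its bar at nest x +14..+60 mm, gripping face at y +20 mm). 0.036: fully back. The spring drives it to 0 (6 N at 0, 11 N at 0.036, damped). Pushed past 0.026 the pin pops up; let go, it returns and rests on the pin at 0.026, latched open. Let go earlier, it returns to 0. On a seated plate it stops near 0.020.
- jaw_tab (a point): Middle of the pushing face of the jaw's upright steel thumb tab. The face looks to nest -y (over the lane) and is pushed towards +y. The tab is 24 mm wide along nest x, 5 mm thick, and stands from 28 to 60 mm above the worktop (this point: 45 mm). It travels with the jaw.
- stop_pin (a joint): Height of the sprung stop pin, which is one part with its button, in m: 0 = fully pressed, about 0.002 = held down under the jaw's slide (as at the start), 0.008 = up. While the jaw rests on it, it must be pressed to below about 0.002 to let the jaw go; that takes about 5 to 10 N.
- pin_button (a point): Centre of the top face of the stop pin's black round button, 18 mm across, pressed straight down; at nest x = -22, y = +85 mm. Its top is 24.5 mm above the worktop when up, 16.5 mm when fully pressed; the collar round it is 15 mm high.
- plate_centre (a point): Middle of the loose well plate (70 g), half-way up: 128 mm long, 85 wide, 14 high, lying on the nest's base (its top 26 mm above the worktop). Its own y axis is its long axis, along the nest's x; at the start it lies some 60 mm short of home. The lowest 4 mm is the 128 x 85 mm skirt, above it the sides are 1.5 mm further in.
- nest_seat (a point): Middle of the plate's place on the base's top face, axes as the nest's. From here (mm): fixed rail, face y -45, x -85..+64; end fence, face x +66; lead-in guide, face y +46, x -105..-35; tops 22 to 26 above the worktop. The lane is 91 wide, open to -x. Home, the plate's middle is at x +2 (front end on the fence); clamped, at y -2 (long side on the rail).
- drum_jar: White plastic screw jar, 111 mm across, 118 mm high; bystander. Origin: centre of its underside.
- rack_blue: Blue tip rack, 83 x 122 x 61 mm; bystander. Origin: centre of its underside.
- timer: Small white bench timer, 60 x 68 x 17 mm; bystander. Origin: centre of its underside.

How it is judged:
On the way, in this order (a step that is already met when the one before it is completed fails the run):
1. the jaw, let go, rests on the raised stop pin, latched open (value of joint jaw between 0.0245 and 0.0275 m and value of joint stop_pin above 0.006 m and contact force between the fingers and jaw below 0.3 N), for 0.3 s.
2. the plate is home against the end fence while the jaw is still latched open (x of plate_centre in the frame of nest_seat above -0.0005 m and value of joint jaw above 0.0245 m), for 0.2 s.
At the end, for the whole second after the job is handed in: The jaw has been released and grips the plate with more than 2 N (jaw travel 17 to 22.5 mm); the plate lies flat on the base within about 2.5 mm of the end fence and of the fixed rail, in line with it to 0.03 rad (value of joint jaw between 0.017 and 0.0225 m and contact force between jaw and plate above 2 N and x of plate_centre in the frame of nest_seat above -0.0005 m and y of plate_centre in the frame of nest_seat below 0 m and z of plate_centre in the frame of nest_seat below 0.0095 m and angle between the y axis of plate_centre and the x axis of nest, either way round below 0.03 rad and velocity of joint jaw below 0.005 m/s); the robot touches nothing.
It fails at once if the plate is lifted or tipped (z of plate_centre in the frame of nest_seat above 0.0115 m or angle between plate_centre's own z axis and vertical above 0.12 rad).
It fails at once if a bystander is moved by more than 15 mm (distance of any of drum_jar, rack_blue, timer from where it was at the start of the episode above 0.015 m).
It also fails if it takes over 51 s, if anything falls off the work surface, if the arm or the gripper's body presses on something with over 40 N, if the wrist force passes 120 N, or if a joint passes its speed limit or range.

## Working session

There is one attempt and no reset: what is moved stays moved. The work goes in short steps, Python scripts to look and compute and a shell command to move; the robot and the scene stay as the last step left them, time stands still between calls to the robot, and variables do not carry over. Pictures are saved under pics/ and viewed, and the job is handed in when it is done.

```bash
ls; mkdir -p pics
cat > h.py <<'E'
import numpy as np, cv2
from bench import env
def snap(n,name):
    s=env.snapshot(n); np.savez('/tmp/'+name+'.npz',**s); cv2.imwrite('pics/'+name+'.png',s['pixels'][:,:,::-1]); return s
def load(name): return np.load('/tmp/'+name+'.npz')
E
python3 - <<'E'
from h import *
s=snap('side','s0'); t=snap('top','t0')
for a in (s,t): print({k:np.array(a[k]).round(4).tolist() for k in a if k not in('pixels','z_map')})
o=env.get_obs();print(env.tip_extent,o)
E
```

```text
pics
{'fx': 480.3212, 'fy': 480.3212, 'cx': 286.6483, 'cy': 214.2603, 'k1': -0.0533, 'eye': [0.441, 0.8027, 1.0698], 'attitude': [-2.633, 0.0017, -2.9389]}
{'fx': 493.5479, 'fy': 493.5479, 'cx': 272.7351, 'cy': 212.6849, 'k1': -0.1721, 'eye': [0.4598, 0.2769, 1.3459], 'attitude': [-3.057, 0.0143, -1.5798]}
0.022 {'t': 0.1, 'joint_pos': array([-1.38709692e+00,  8.78894696e-02,  1.37214288e+00,  3.75585178e-06,
        1.68362818e+00, -1.03132031e-01]), 'dq': array([ 0.00059233, -0.0022183 , -0.00486503,  0.00060533,  0.00037785,
       -0.00082612]), 'effort': array([ 3.11888150e-03, -3.53010106e+01, -3.14220464e+01, -7.02005400e-05,
        7.87245284e-03,  1.76326154e-06]), 'position': array([ 0.15550494, -0.52711692,  0.2522314 ]), 'orientation': array([-3.13953615e+00, -2.16599276e-04,  2.86831638e-01]), 'contact_force': array([-0.80340772,  0.5258653 ,  0.09024232]), 'wrist_torque': array([-0.02209788,  0.01070248, -0.04414528]), 'gripper_width': 0.08592085688241677}
```

View pics/s0.png

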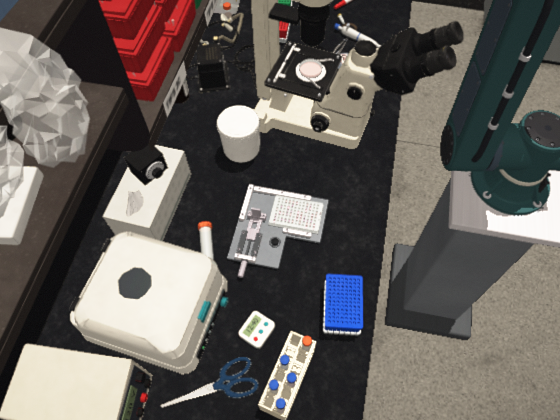

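View pics/t0.png

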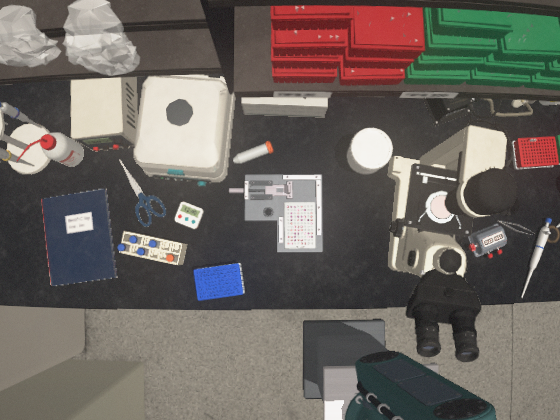

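The top view shows the nest at about (285,212), the jaw slide at (265,190) and the button at (268,212). The plate is at (300,225), the jar at (370,150), the rack at (218,281) and the timer at (187,214). I'll enlarge it next.

```bash
cat >> h.py <<'E'
from scipy.spatial.transform import Rotation as Ro
def proj(s,P):
    P=np.atleast_2d(P); R=Ro.from_euler('xyz',s['attitude']).as_matrix()
    c=(P-s['eye'])@R; q=c[:,:2]/c[:,2:]; r2=(q**2).sum(1,keepdims=True); q=q*(1+s['k1']*r2)
    return q*[float(s['fx']),float(s['fy'])]+[float(s['cx']),float(s['cy'])]
def ray(s,uv):
    uv=np.atleast_2d(np.array(uv,float)); K=np.array([[s['fx'],0,s['cx']],[0,s['fy'],s['cy']],[0,0,1]],float)
    q=cv2.undistortPoints(uv.reshape(-1,1,2),K,np.array([float(s['k1']),0,0,0]),None,None).reshape(-1,2)
    # drawn at 1+k1 r^2: same as OpenCV model
    return np.c_[q,np.ones(len(q))]@Ro.from_euler('xyz',s['attitude']).as_matrix().T
def atz(s,uv,z):
    d=ray(s,uv); e=np.array(s['eye']); z=np.broadcast_to(z,len(d)); return e+d*((z-e[2])/d[:,2])[:,None]
def atdepth(s,uv):
    d=ray(s,uv); uv=np.atleast_2d(uv); zz=np.array([s['z_map'][int(round(v)),int(round(u))] for u,v in uv]); return np.array(s['eye'])+d*zz[:,None]
def crop(name,x0,y0,w,h,k,out):
    im=cv2.imread('pics/'+name+'.png')[y0:y0+h,x0:x0+w]; cv2.imwrite('pics/'+out+'.png',cv2.resize(im,None,fx=k,fy=k,interpolation=cv2.INTER_CUBIC))
E
python3 - <<'E'
from h import *
crop('t0',225,165,110,95,7,'t0c'); crop('s0',225,175,110,105,5,'s0c')
E
```

```text
(no output)
```

View pics/t0c.png

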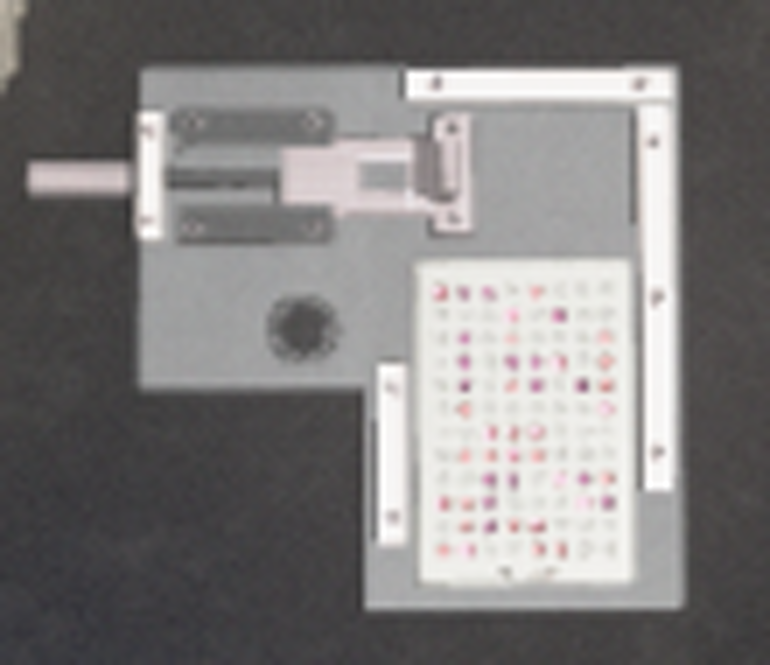

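View pics/s0c.png

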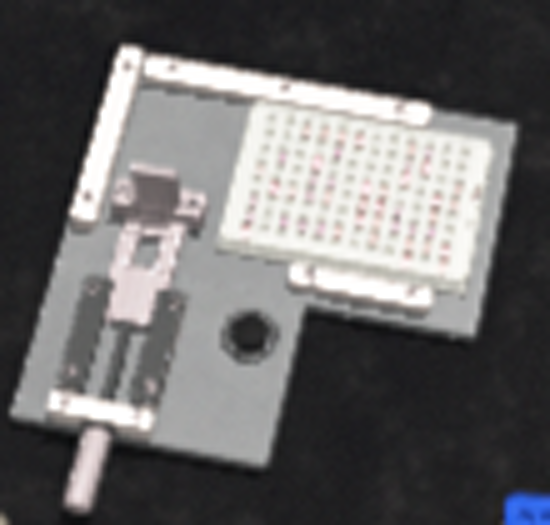

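```bash
cat >> h.py <<'E'
def cp(a,x0,y0,k): return (np.array(a,float)+.5)/k-.5+[x0,y0]
def N2W(p,v):  # nest pose p=(x,y,yaw)
    v=np.atleast_2d(v); c,s_=np.cos(p[2]),np.sin(p[2]); return np.c_[p[0]+c*v[:,0]-s_*v[:,1],p[1]+s_*v[:,0]+c*v[:,1],v[:,2]]
E
python3 - <<'E'
from h import *
from scipy.optimize import least_squares
t=load('t0'); s=load('s0')
ta=cp([[139,67],[680,66],[686,608],[365,608],[365,388],[139,389]],225,165,7)
tn=np.array([[82,150,12],[82,-62,12],[-130,-62,12],[-130,62,12],[-45,62,12],[-45,150,12]])/1e3
sa=cp([[518,123],[475,337],[303,308],[268,466],[10,415]],225,175,5)
sn=np.array([[-130,-62,12],[-130,62,12],[-45,62,12],[-45,150,12],[82,150,12]])/1e3
ft=lambda p:(proj(t,N2W(p,tn))-ta).ravel(); fs=lambda p:(proj(s,N2W(p,sn))-sa).ravel()
for f in (ft,fs,lambda p:np.r_[ft(p),fs(p)]):
    r=least_squares(f,[0.45,0.25,0]); print(r.x.round(4), r.fun.round(2))
p=r.x
# free z check with depth
d=atdepth(t,cp([[580,180],[200,300],[550,420],[450,160]],225,165,7)); print(d.round(4))
# plate corners top z .026 (sides)
pc=cp([[416,260],[633,260],[636,583],[418,583]],225,165,7); w=atz(t,pc,.026); 
inv=lambda w:(w[:,:2]-p[:2])@np.array([[np.cos(p[2]),-np.sin(p[2])],[np.sin(p[2]),np.cos(p[2])]])
print('plate',w.round(4),inv(w).round(4),inv(w).mean(0))
print('button t',inv(atz(t,cp([[303,328]],225,165,7),.0185)),'side',inv(atz(s,cp([[250,335]],225,175,5),.0185)))
print('tab nest',N2W(p,[[.037,.02,.045]]), N2W(p,[[-.022,.085,.02]]))
print('tab top px',cp([[445,165]],225,165,7), inv(atdepth(t,cp([[448,175],[430,165]],225,165,7))), atdepth(t,cp([[448,175],[425,165]],225,165,7)))
for n,px in (('jar',(370,150)),('rack',(218,281)),('timer',(187,214))): print(n,atdepth(t,[px]))
E
```

```text
[ 0.5971  0.2222 -0.0079] [-0.   -0.21  0.2  -0.28  0.08  0.05 -0.01  0.17 -0.06  0.17 -0.21  0.09]
[ 0.5963  0.2224 -0.0059] [-0.08  0.16  0.09 -0.02  0.47 -0.63 -0.24  0.21 -0.23  0.25]
[ 0.5967  0.2223 -0.0067] [-0.06 -0.01  0.14 -0.18  0.12  0.16  0.03  0.33 -0.06  0.33 -0.21  0.29
 -0.2   0.15 -0.07 -0.04  0.31 -0.68 -0.43  0.15 -0.41  0.16]
[[0.6327 0.2002 0.0162]
 [0.588  0.3482 0.0107]
 [0.5389 0.2138 0.0289]
 [0.635  0.2514 0.0603]]
plate [[0.6011 0.2643 0.026 ]
 [0.6003 0.1809 0.026 ]
 [0.4764 0.1817 0.026 ]
 [0.4773 0.2649 0.026 ]] [[ 0.0041  0.042 ]
 [ 0.0038 -0.0414]
 [-0.12   -0.0414]
 [-0.1197  0.0418]] [-0.05794449  0.00023952]
button t [[-0.0212841  0.0856483]] side [[-0.02322061  0.08681577]]
tab nest [[0.633827   0.24205866 0.045     ]] [[0.57526472 0.30745331 0.02      ]]
tab top px [[288.14285714 188.14285714]] [[0.03252377 0.03016841]
 [0.04188331 0.03636516]] [[0.62941914 0.2522569  0.05986969]
 [0.63879457 0.26033098 0.01909845]]
jar [[0.72214048 0.04424575 0.11437372]]
rack [[0.39210737 0.43804941 0.06335518]]
timer [[0.57157234 0.52894418 0.01450221]]
```

Run:
```python
from h import *
p=np.array([.5967,.2223,-.0067]); M=np.array([[np.cos(p[2]),-np.sin(p[2])],[np.sin(p[2]),np.cos(p[2])]])
for n,(x0,x1,y0,y1) in (('t0',(280,296,178,202)),('s0',(244,272,203,225))):
    s=load(n); u,v=np.meshgrid(np.arange(x0,x1),np.arange(y0,y1)); uv=np.c_[u.ravel(),v.ravel()]
    w=atdepth(s,uv); q=np.c_[(w[:,:2]-p[:2])@M,w[:,2]]*1000
    m=q[:,2]>33; print(n); 
    for a,b in zip(uv[m],q[m]): print(a,b.round(1))
```

```text
t0
[288 184] [47.1 31.6 61.1]
[289 184] [48.1 28.9 53.9]
[287 185] [48.4 33.8 33.1]
[288 185] [45.5 31.5 54. ]
[289 185] [44.9 29.  58.2]
[288 186] [41.5 31.7 63.6]
[289 186] [41.4 29.1 63.8]
[288 187] [40.  31.6 54.8]
[289 187] [39.3 29.  60.3]
[288 188] [36.6 31.7 60.2]
[289 188] [36.9 29.  58.5]
[287 189] [37.6 33.9 33.3]
[288 189] [34.5 31.6 56.8]
[289 189] [34.  29.  59.8]
[288 190] [30.7 31.8 65.3]
[289 190] [31.4 29.1 59.8]
[288 191] [28.8 31.7 59.4]
[289 191] [28.8 29.1 59.6]
[288 192] [26.2 31.7 59.3]
[289 192] [25.4 29.2 64.9]
[290 192] [29.3 25.9 34.1]
[288 193] [25.8 31.4 40.7]
[289 193] [26.3 28.7 37.1]
[287 196] [18.5 34.  35.1]
s0
[251 208] [48.1 27.8 56.1]
[252 208] [44.5 30.6 62.2]
[253 208] [42.  30.2 62.4]
[254 208] [40.8 26.6 56.6]
[255 208] [37.7 28.2 60.6]
[251 209] [47.8 29.4 54.2]
[252 209] [44.4 31.6 59.1]
[253 209] [42.3 30.4 57.7]
[254 209] [39.3 31.7 61.2]
[255 209] [37.1 30.8 60.3]
[256 209] [34.7 30.3 60.3]
[257 209] [32.3 29.9 60.6]
[258 209] [29.8 29.7 61. ]
[259 209] [27.  30.3 63.1]
[250 210] [-159.6  579.3 1069.8]
[251 210] [47.3 31.7 53.3]
[252 210
[... 680 characters left out ...]
.  33.  51.2]
[258 212] [30.4 30.3 47.1]
[259 212] [27.2 32.1 51.4]
[260 212] [25.4 30.1 48.6]
[252 213] [46.  30.9 37.4]
[253 213] [42.9 32.4 41.3]
[254 213] [39.9 33.3 43.9]
[255 213] [38.  31.6 41.7]
[256 213] [36.  29.9 39.4]
[257 213] [32.6 32.4 45. ]
[258 213] [30.3 31.4 44.1]
[259 213] [27.6 31.8 45.7]
[260 213] [25.2 31.2 45.6]
[252 214] [46.1 31.5 33.5]
[253 214] [43.8 30.9 33.3]
[254 214] [40.9 31.6 35.5]
[255 214] [38.  32.5 38.1]
[256 214] [35.6 31.8 37.8]
[257 214] [33.5 30.4 36.2]
[258 214] [30.8 30.9 38. ]
[259 214] [28.4 30.4 38.1]
[260 214] [24.8 33.2 44.3]
[257 215] [33.  32.8 35.4]
[260 215] [25.9 31.  34.9]
[260 216] [-159.6  579.3 1069.8]
[262 223] [-159.6  579.3 1069.8]
```

Run:
```python
from h import *
for n in('t0','s0'):
    s=load(n); u,v=np.meshgrid(np.arange(0,560,2),np.arange(0,420,2)); uv=np.c_[u.ravel(),v.ravel()]
    z=s['z_map'][uv[:,1],uv[:,0]]; uv=uv[z>0]
    w=atdepth(s,uv)
    print(n,'rows x .2-.8, cols y .7..-.7; max z cm')
    for x in np.arange(.2,.9,.05):
        print('%.2f'%x,[int(100*max([0]+list(w[(abs(w[:,0]-x)<.025)&(abs(w[:,1]-y)<.025),2]))) for y in np.arange(.6,-.7,-.05)])
```

```text
t0 rows x .2-.8, cols y .7..-.7; max z cm
0.20 [0, 0, 0, 0, 0, 0, 0, 0, 0, 0, 38, 63, 64, 64, 0, 0, 0, 0, 0, 0, 0, 0, 0, 0, 0, 0]
0.25 [0, 0, 0, 0, 0, 0, 0, 0, 0, 0, 0, 0, 61, 61, 38, 0, 0, 0, 0, 0, 0, 0, 0, 0, 0, 0]
0.30 [0, 0, 0, 0, 0, 0, 0, 0, 0, 0, 0, 0, 38, 38, 36, 35, 0, 0, 0, 0, 0, 0, 0, 0, 0, 0]
0.35 [0, 0, 6, 6, 6, 1, 0, 0, 0, 0, 0, 0, 33, 34, 33, 32, 0, 0, 0, 0, 1, 0, 0, 0, 0, 0]
0.40 [1, 0, 7, 6, 6, 0, 0, 0, 0, 0, 0, 0, 32, 32, 31, 30, 0, 0, 0, 0, 1, 2, 0, 0, 0, 0]
0.45 [11, 11, 6, 6, 6, 0, 1, 1, 1, 1, 0, 0, 21, 29, 29, 26, 0, 4, 5, 3, 0, 2, 0, 0, 0, 0]
0.50 [11, 7, 0, 0, 0, 0, 2, 3, 3, 2, 0, 0, 9, 25, 25, 22, 17, 5, 5, 4, 1, 4, 4, 0, 0, 0]
0.55 [1, 1, 2, 0, 0, 1, 2, 3, 3, 2, 0, 0, 16, 48, 50, 50, 33, 0, 3, 3, 1, 1, 2, 0, 0, 0]
0.60 [1, 2, 1, 0, 0, 3, 2, 5, 3, 2, 0, 0, 0, 46, 50, 50, 0, 0, 0, 0, 0, 0, 0, 0, 0, 0]
0.65 [5, 12, 13, 14, 3, 3, 3, 6, 3, 3, 0, 12, 0, 18, 42, 47, 41, 0, 0, 0, 0, 0, 0, 0, 0, 0]
0.70 [16, 16, 16, 16, 13, 2, 1, 1, 1, 1, 12, 12, 12, 17, 42, 45, 41, 0, 0, 0, 5, 5, 5, 1, 0, 0]
0.75 [77, 77, 76, 74, 74, 80, 78, 78, 78, 78, 79, 79, 80, 80, 80, 44, 44, 44
[... 848 characters left out ...]
5, 25, 18, 17, 0, 5, 4, 1, 4, 2, 0, 0, 1]
0.55 [1, 2, 1, 0, 0, 1, 2, 3, 3, 2, 0, 0, 17, 41, 41, 18, 17, 0, 0, 0, 0, 0, 2, 1, 2, 1]
0.60 [1, 1, 1, 0, 0, 2, 2, 6, 3, 2, 0, 0, 0, 40, 41, 33, 18, 0, 0, 0, 0, 0, 0, 0, 0, 0]
0.65 [5, 13, 13, 14, 2, 2, 2, 6, 3, 2, 0, 11, 2, 18, 33, 33, 25, 0, 0, 0, 0, 0, 0, 0, 0, 0]
0.70 [16, 16, 16, 16, 14, 3, 1, 1, 1, 0, 12, 12, 12, 17, 37, 33, 0, 0, 0, 0, 5, 5, 0, 5, 0, 0]
0.75 [75, 76, 76, 74, 74, 70, 44, 44, 44, 44, 44, 44, 44, 41, 0, 0, 0, 1, 0, 0, 0, 0, 5, 5, 0, 0]
0.80 [59, 59, 77, 75, 74, 70, 64, 62, 59, 55, 52, 48, 45, 0, 0, 1, 1, 10, 12, 1, 0, 0, 0, 0, 0, 0]
0.85 [16, 58, 56, 16, 56, 64, 11, 62, 17, 10, 0, 0, 0, 0, 0, 10, 11, 10, 13, 4, 5, 6, 0, 0, 0, 0]
```

```bash
python3 -m jog '{"xyz": [[0,0,0.03],[0,0,0.04],[0,0,0.04],[0,0,0.04],[0,0,0.04],[0,0,0.04],[0,0,0.02],[0.017,0.034,0],[0.017,0.034,0],[0.017,0.034,0],[0.017,0.034,0],[0.017,0.034,0]], "twist": [0,0,0,0,0,0,0,0,0,0,0,0]}' 0 20
```

```text
t: 1.1
position: [0.241, -0.3561, 0.5028]
orientation: [-3.141, -0.0, 0.286]
contact_force: [1.1, 0.6, 0.2]
gripper_width: -0.0003
```

```bash
python3 -m jog '{"xyz": [[0.017,0.034,0],[0.017,0.034,0],[0.017,0.034,0],[0.017,0.034,0],[0.017,0.034,0],[0.017,0.034,0],[0.01,0.037,0],[0.01,0.037,0],[0.01,0.037,0],[0.01,0.037,0],[0.01,0.037,0]], "twist": [-1.7,-1.7,-1.7,-1.7,-1.7,-1.7,-1.7,-1.7,-1.7,-1.5,0]}'
python3 - <<'E'
from h import *
snap('side','s1')
E
```

```text
t: 2.02
position: [0.3925, 0.0334, 0.5031]
orientation: [3.141, 0.0, -0.007]
contact_force: [1.0, -1.2, -0.0]
gripper_width: -0.0001
```

View pics/s1.png

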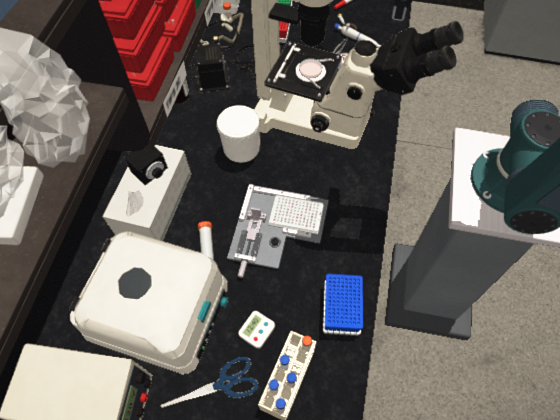

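The microscope is cleared and the scene is unchanged. The base column is at (530,160), but I can't see the gripper, so I'll check where it should project.

Run:
```python
from h import *
s=snap('side','s1b'); t=snap('top','t1')
o=env.get_obs(); print(o['position'],o['joint_pos'],proj(s,o['position']),proj(t,o['position']))
```

```text
[0.39278328 0.0338664  0.5025256 ] [-5.80420899e-02 -1.65376370e-01  1.11314632e+00 -2.22468456e-05
  2.19573974e+00  1.51243861e+00] [[398.87508631   7.85531135]] [[421.38988183 291.44119286]]
```

View pics/t1.png

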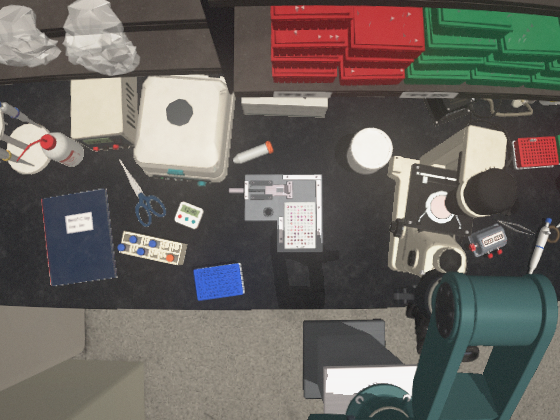

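View pics/s1b.png

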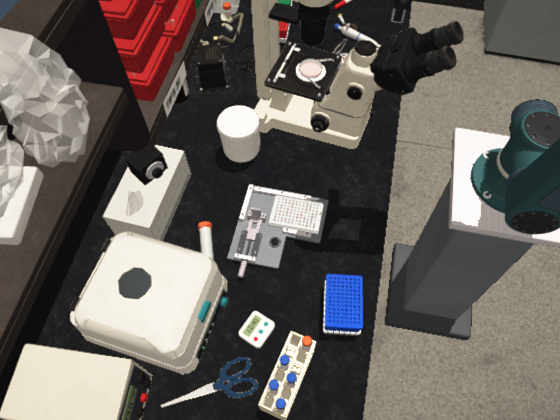

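```bash
python3 -m jog '{"xyz": [[0.014,0.028,-0.025],[0.014,0.028,-0.025],[0.014,0.028,-0.025],[0.014,0.028,-0.025],[0.014,0.028,-0.025],[0.014,0.028,-0.025],[0.022,0,-0.026],[0.022,0,-0.026],[0.022,0,-0.026],[0.022,0,-0.026],[0.022,0,-0.026],[0.022,0,-0.026],[0.022,0,-0.026],[0.002,0,-0.02],[0,0,0],[0,0,0]], "twist": [0,0,0,0,0,0,0,0,0,0,0,0,0,0,0,0]}'
python3 - <<'E'
from h import *
snap('side','s2'); snap('top','t2')
crop('s2',205,140,120,130,4,'s2c'); crop('t2',225,150,120,110,5,'t2c')
E
```

```text
t: 3.5
position: [0.6319, 0.1974, 0.1491]
orientation: [3.14, 0.005, -0.009]
contact_force: [0.1, -0.6, 0.1]
gripper_width: -0.0001
```

View pics/s2c.png

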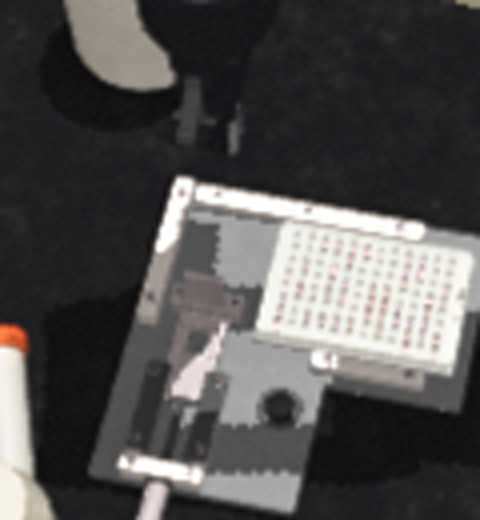

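View pics/t2c.png

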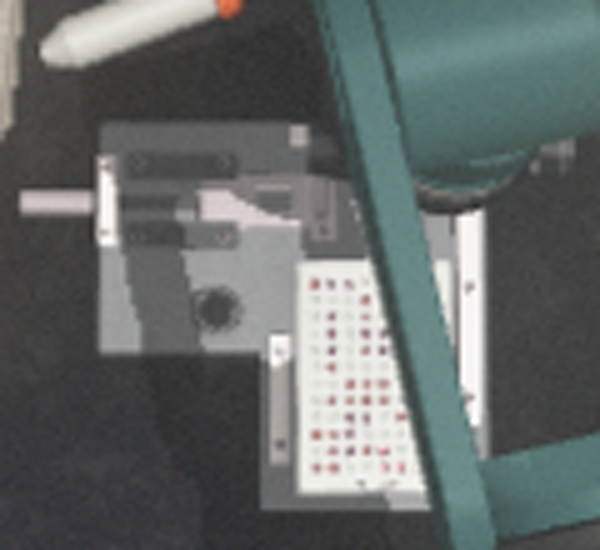

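Run:
```python
from h import *
s=load('s2'); o=env.get_obs(); T=o['position']; print(T,proj(s,T),proj(s,T-[0,0,.022]))
u,v=np.meshgrid(np.arange(230,285),np.arange(140,200)); uv=np.c_[u.ravel(),v.ravel()]
w=atdepth(s,uv); m=(w[:,2]>.09)&(w[:,2]<.2)&(abs(w[:,0]-T[0])<.08)
w=w[m]-T
for z0 in np.arange(-.04,.05,.008):
    k=(w[:,2]>=z0)&(w[:,2]<z0+.008)
    if k.sum(): print('%.3f'%z0,k.sum(),'x',w[k,0].min().round(3),w[k,0].max().round(3),'y',np.percentile(w[k,1],[10,50,90]).round(3))
```

```text
[0.63320242 0.19860385 0.15345758] [[258.40955322 169.02719309]] [[258.90376215 174.35859282]]
-0.032 2 x -0.012 -0.008 y [0.    0.002 0.004]
-0.024 4 x -0.012 -0.008 y [0.005 0.007 0.011]
-0.016 15 x -0.013 0.001 y [0.001 0.007 0.013]
-0.008 5 x -0.013 -0.009 y [-0.002  0.005  0.01 ]
0.000 6 x -0.013 -0.01 y [-0.002  0.006  0.007]
0.008 3 x -0.014 -0.012 y [-0.005 -0.003  0.008]
0.016 13 x -0.014 0.0 y [-0.005  0.011  0.014]
0.024 25 x -0.014 0.002 y [0.011 0.016 0.026]
0.032 16 x -0.017 0.014 y [0.013 0.016 0.037]
0.040 24 x -0.019 -0.01 y [-0.012  0.014  0.037]
```

```bash
python3 -m jog '{"xyz": [[0,0,-0.02],[0,0,-0.025],[0,0,-0.025],[0,0,-0.018],[0,0,-0.005],[0,0.01,0],[0,0.005,0],[0,0,0]], "twist": [0,0,0,0,0,0,0,0]}'
python3 - <<'E'
from h import *
o=env.get_obs();print(o['position'],o['contact_force'])
E
```

```text
t: 4.27
position: [0.6341, 0.2166, 0.0618]
orientation: [-3.14, -0.005, -0.005]
contact_force: [-0.0, -0.0, 0.5]
gripper_width: -0.0002
[0.63408622 0.21655082 0.06176899] [-0.00461482 -0.03915702  0.50155346]
```

```bash
python3 -m jog '{"xyz": [[0,0.006,0],[0,0.006,0],[0,0.005,0],[0,0.004,0],[0,0.003,0],[0,0,0]], "twist": [0,0,0,0,0,0]}'; python3 -m jog '{"xyz": [[0,0.004,0],[0,0.004,0],[0,0,0]], "twist": [0,0,0]}'
```

```text
t: 4.77
position: [0.6329, 0.2365, 0.0592]
orientation: [3.136, -0.0, -0.007]
contact_force: [-1.1, -7.1, 4.1]
gripper_width: -0.0001
t: 5.02
position: [0.633, 0.2432, 0.0592]
orientation: [3.135, 0.0, -0.007]
contact_force: [-1.8, -8.7, 5.4]
gripper_width: -0.0
```

```bash
python3 -m jog '{"xyz": [[0,0.005,0],[0,0.005,0],[0,0.005,0],[0,0.004,0],[0,0.002,0],[0,0,0]], "twist": [0,0,0,0,0,0]}'
python3 - <<'E'
from h import *
snap('side','s3'); snap('top','t3'); crop('s3',215,160,120,120,5,'s3c'); crop('t3',220,165,110,95,6,'t3c')
E
```

```text
t: 5.52
position: [0.6331, 0.2634, 0.0592]
orientation: [3.134, 0.0, -0.008]
contact_force: [-2.0, -10.8, 4.7]
gripper_width: 0.0
```

View pics/s3c.png

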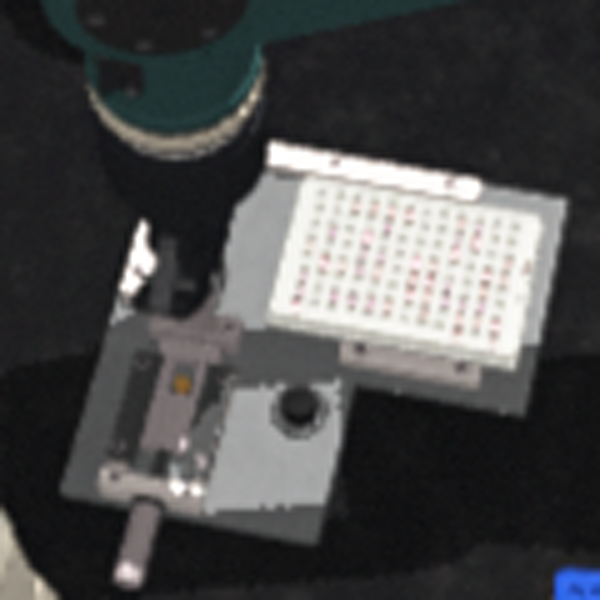

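View pics/t3c.png

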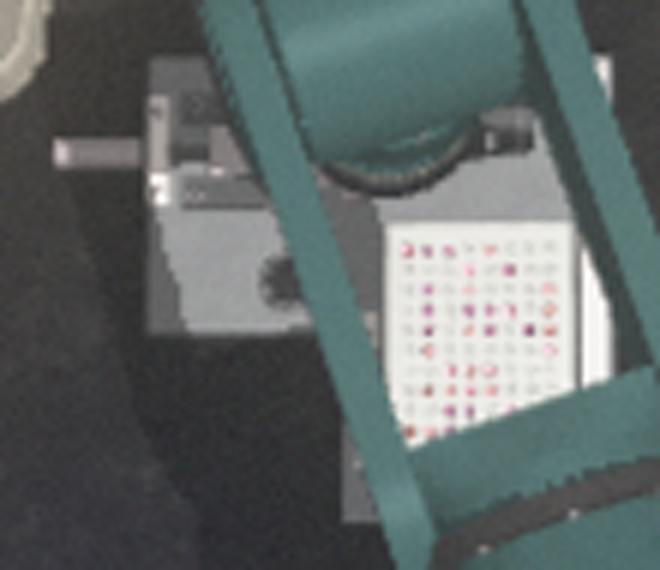

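The button at crop (297,403) looks raised, and an orange mark now shows on the slide at (182,383). I'll push slightly further for margin, then back off.

```bash
python3 -m jog '{"xyz": [[0,0.0015,0],[0,0.001,0],[0,0,0]], "twist": [0,0,0]}';  python3 -m jog '{"xyz": [[0,-0.003,0],[0,-0.004,0],[0,-0.006,0],[0,-0.01,0],[0,-0.015,0],[0,0,0]], "twist": [0,0,0,0,0,0]}'
python3 - <<'E'
from h import *
snap('side','s4'); crop('s4',215,160,120,120,5,'s4c')
E
```

```text
t: 5.87
position: [0.6331, 0.2658, 0.0591]
orientation: [3.134, 0.0, -0.008]
contact_force: [-0.6, -11.0, 3.3]
gripper_width: 0.0
t: 6.37
position: [0.6326, 0.2291, 0.058]
orientation: [3.14, 0.001, -0.009]
contact_force: [-0.0, 0.6, 0.7]
gripper_width: -0.0001
```

View pics/s4c.png

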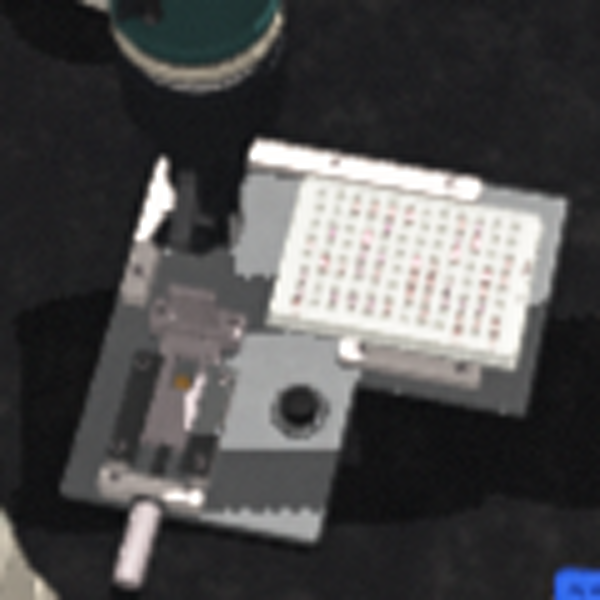

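The jaw stays latched open with the finger clear of it, and the button at (298,405) is up. Next I'll go behind the plate.

```bash
python3 -m jog '{"xyz": [[0,0,0.03],[0,0,0.035],[-0.03,0,0],[-0.035,-0.002,0],[-0.035,-0.002,0],[-0.035,-0.002,0],[-0.035,0,0],[-0.025,0,0],[0,0,-0.02],[0,0,-0.025],[0,0,-0.02],[0,0,-0.01],[0,0,-0.006],[0,0,0],[0,0,0]], "twist": [0,0,0,0,0,0,0,0,0,0,0,0,0,0,0]}';python3 - <<'E'
from h import *
s=snap('side','s5'); t=snap('top','t5'); crop('s5',215,160,120,120,5,'s5c'); crop('t5',225,165,110,120,5,'t5c')
print(env.get_obs()['position'])
E
```

```text
t: 7.67
position: [0.4382, 0.2262, 0.043]
orientation: [-3.141, -0.001, -0.007]
contact_force: [-0.1, -0.2, 0.1]
gripper_width: -0.0003
[0.43876065 0.22638763 0.04373464]
```

View pics/s5c.png

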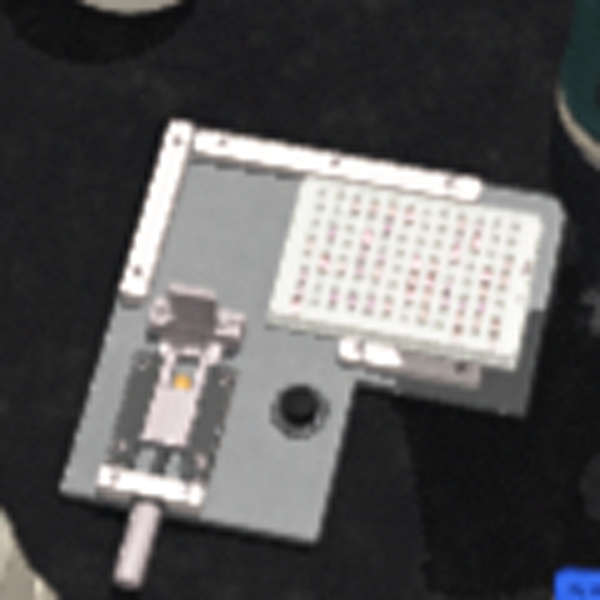

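View pics/t5c.png

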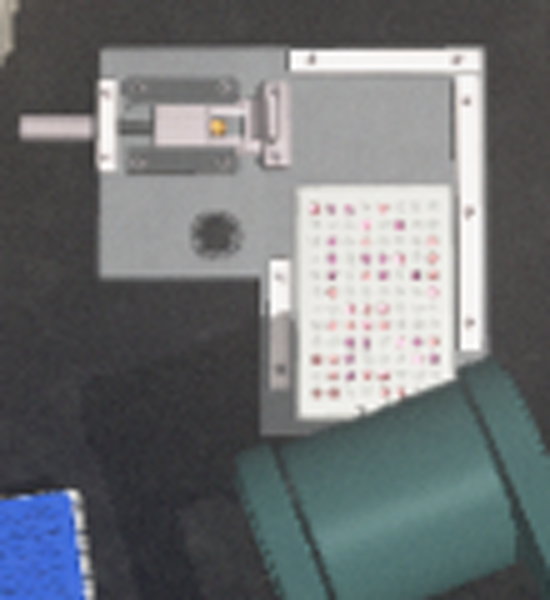

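The jaw is latched, the plate is still straight, and the fingers stand behind it. Push gently, watching the force.

```bash
python3 -m jog '{"xyz": [[0.003,-0.003,-0.0035],[0.008,0,0],[0.007,0,0],[0,0,0]], "twist": [0,0,0,0]}'; python3 -m jog '{"xyz": [[0.005,0,0],[0.005,0,0],[0.005,0,0],[0.005,0,0],[0,0,0]], "twist": [0,0,0,0,0]}'; python3 -m jog '{"xyz": [[0.006,0,0],[0.006,0,0],[0.006,0,0],[0.006,0,0],[0,0,0],[0,0,0]], "twist": [0,0,0,0,0,0]}'
```

```text
t: 8.1
position: [0.4577, 0.223, 0.0395]
orientation: [-3.141, -0.002, -0.007]
contact_force: [0.2, 0.3, 0.4]
gripper_width: -0.0
t: 8.52
position: [0.4767, 0.223, 0.039]
orientation: [-3.142, -0.001, -0.007]
contact_force: [-0.0, 0.2, -0.3]
gripper_width: 0.0
t: 9.02
position: [0.5001, 0.2229, 0.0388]
orientation: [3.142, -0.0, -0.007]
contact_force: [-0.5, -0.2, 0.1]
gripper_width: 0.0001
```

Run:
```python
from h import *
s=snap('side','s6'); crop('s6',215,160,120,120,5,'s6c')
```

```text
(no output)
```

View pics/s6c.png

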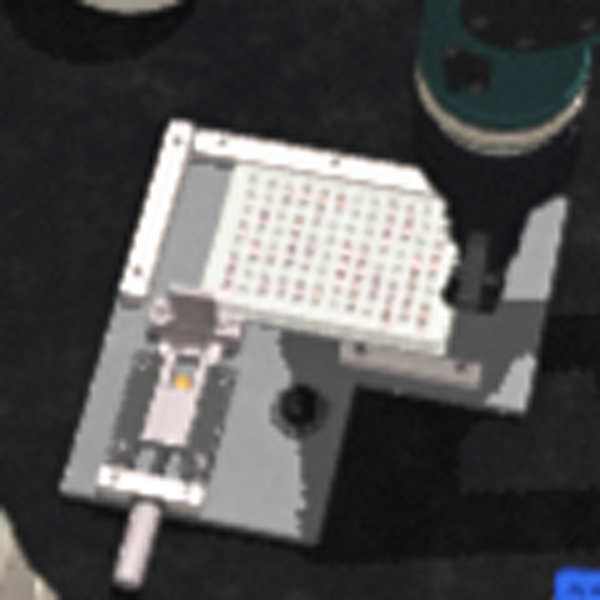

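The plate is sliding straight, with its front edge at crop x≈220 against the fence at ≈195. Continue.

```bash
python3 -m jog '{"xyz": [[0.005,0,0],[0.005,0,0],[0.005,0,0],[0.003,0,0],[0,0,0]], "twist": [0,0,0,0,0]}'; python3 -m jog '{"xyz": [[0.001,0,0],[0.001,0,0],[0,0,0]], "twist": [0,0,0]}';python3 -m jog '{"xyz": [[0.001,0,0],[0.001,0,0],[0,0,0]], "twist": [0,0,0]}'; python3 -m jog '{"xyz": [[0.001,0,0],[0.001,0,0],[0,0,0]], "twist": [0,0,0]}'
```

```text
t: 9.48
position: [0.5185, 0.2229, 0.039]
orientation: [-3.142, -0.001, -0.007]
contact_force: [0.1, -0.4, 0.4]
gripper_width: 0.0001
t: 9.73
position: [0.5196, 0.223, 0.0389]
orientation: [3.142, 0.0, -0.006]
contact_force: [-0.0, -0.1, 0.1]
gripper_width: 0.0
t: 9.98
position: [0.5217, 0.223, 0.0388]
orientation: [3.142, -0.0, -0.006]
contact_force: [-0.9, 0.0, 0.1]
gripper_width: 0.0
t: 10.23
position: [0.5238, 0.223, 0.0389]
orientation: [3.142, -0.0, -0.006]
contact_force: [0.5, 0.4, -0.3]
gripper_width: 0.0004
```

```bash
python3 -m jog '{"xyz": [[0.001,0,0],[0.001,0,0],[0,0,0]], "twist": [0,0,0]}'; python3 -m jog '{"xyz": [[0.001,0,0],[0.001,0,0],[0,0,0]], "twist": [0,0,0]}'
python3 - <<'E'
from h import *
s=snap('side','s7'); crop('s7',215,160,120,120,5,'s7c')
E
```

```text
t: 10.48
position: [0.5258, 0.2229, 0.0388]
orientation: [3.142, -0.0, -0.006]
contact_force: [0.2, -0.2, -0.7]
gripper_width: 0.0005
t: 10.73
position: [0.526, 0.223, 0.0388]
orientation: [3.141, 0.004, -0.006]
contact_force: [-6.5, 0.9, 4.1]
gripper_width: 0.0001
```

View pics/s7c.png

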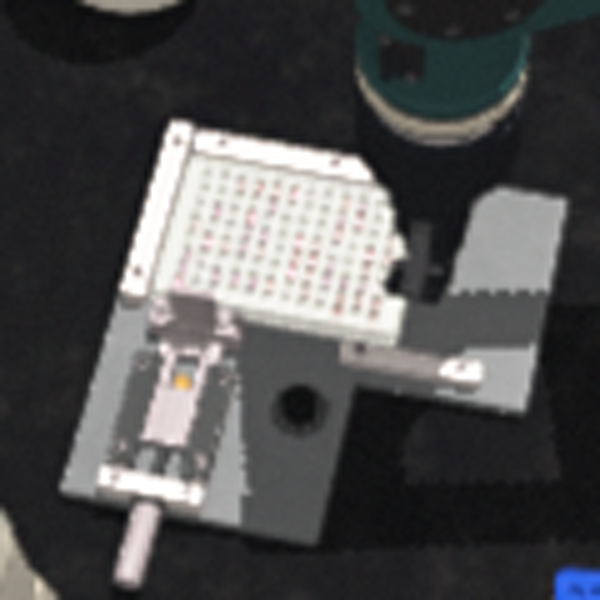

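The plate is home against the fence: 6.5 N at TCP x 0.526, as expected. Back off and move over the button.

```bash
python3 -m jog '{"xyz": [[-0.005,0,0],[-0.01,0,0],[-0.012,0,0],[0,0,0.03],[0,0,0.03],[0.02,0.025,0],[0.025,0.03,0],[0.025,0.025,0],[0.006,0.005,-0.01],[0,0,-0.02],[0,0,-0.01],[0,0,0],[0,0,0]], "twist": [0,0,0,0,0,0,0,0,0,0,0,0,0]}';python3 - <<'E'
from h import *
s=snap('side','s8'); t=snap('top','t8'); crop('s8',215,160,120,120,5,'s8c'); crop('t8',225,165,110,120,5,'t8c')
print(env.get_obs()['position'])
E
```

```text
t: 11.87
position: [0.5752, 0.3071, 0.0574]
orientation: [3.14, 0.003, -0.007]
contact_force: [-0.1, -0.6, 1.0]
gripper_width: 0.0
[0.57666041 0.30765277 0.05980659]
```

View pics/s8c.png

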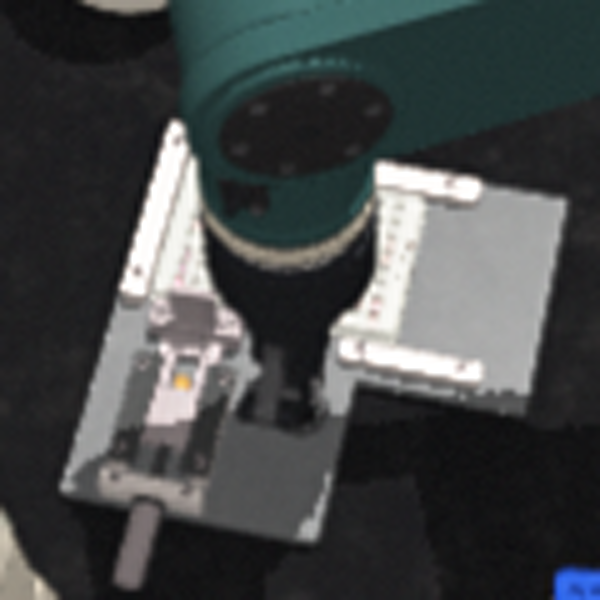

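View pics/t8c.png

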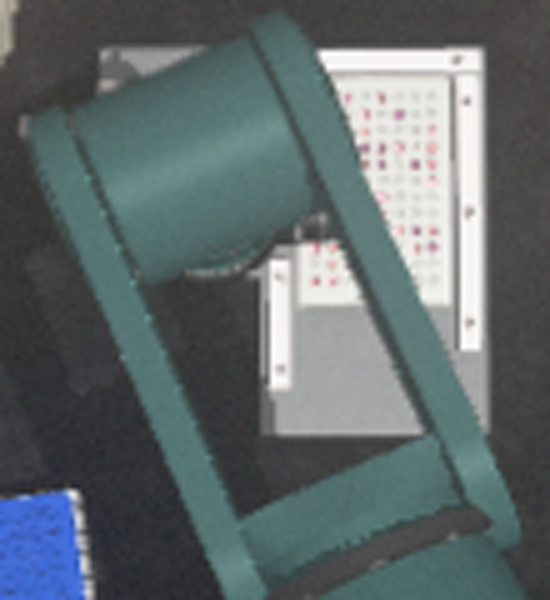

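```bash
python3 - <<'E'
from h import *
t=load('t8'); p=np.array([.5967,.2223,-.0067]); M=np.array([[np.cos(p[2]),-np.sin(p[2])],[np.sin(p[2]),np.cos(p[2])]])
for px in ([310,304],[370,305],[447,305],[448,80]): print(px,((atz(t,cp([px],225,165,5),.026)[:,:2]-p[:2])@M).round(4))
E
python3 -m jog '{"xyz": [[-0.001,0,-0.006],[0,0,-0.005],[0,0,-0.003],[0,0,0]], "twist": [0,0,0,0]}'
```

```text
[310, 304] [[-0.0597  0.0353]]
[370, 305] [[-0.0603  0.0032]]
[447, 305] [[-0.0605 -0.0381]]
[448, 80] [[ 0.0612 -0.0398]]
t: 12.3
position: [0.5758, 0.3079, 0.0451]
orientation: [-3.141, -0.001, -0.007]
contact_force: [-0.9, 0.0, 0.7]
gripper_width: 0.0001
```

The near edge sits at nest x≈-60.3 mm (home is -60.5). Now press.

```bash
python3 -m jog '{"xyz": [[0,0,-0.002],[0,0,-0.001],[0,0,0]], "twist": [0,0,0]}'; python3 -m jog '{"xyz": [[0,0,-0.001],[0,0,-0.001],[0,0,0]], "twist": [0,0,0]}'; python3 -m jog '{"xyz": [[0,0,-0.001],[0,0,0],[0,0,0]], "twist": [0,0,0]}'
```

```text
t: 12.55
position: [0.5758, 0.3079, 0.043]
orientation: [3.142, -0.001, -0.006]
contact_force: [-1.2, -1.3, 4.7]
gripper_width: -0.0
t: 12.8
position: [0.5759, 0.308, 0.0417]
orientation: [-3.141, -0.001, -0.006]
contact_force: [-2.4, -1.1, 7.2]
gripper_width: -0.0001
t: 13.05
position: [0.5758, 0.308, 0.0397]
orientation: [-3.141, -0.001, -0.006]
contact_force: [-0.5, -1.6, 4.5]
gripper_width: -0.0001
```

Run:
```python
from h import *
s=snap('side','s9'); crop('s9',215,160,120,120,5,'s9c')
```

View pics/s9c.png

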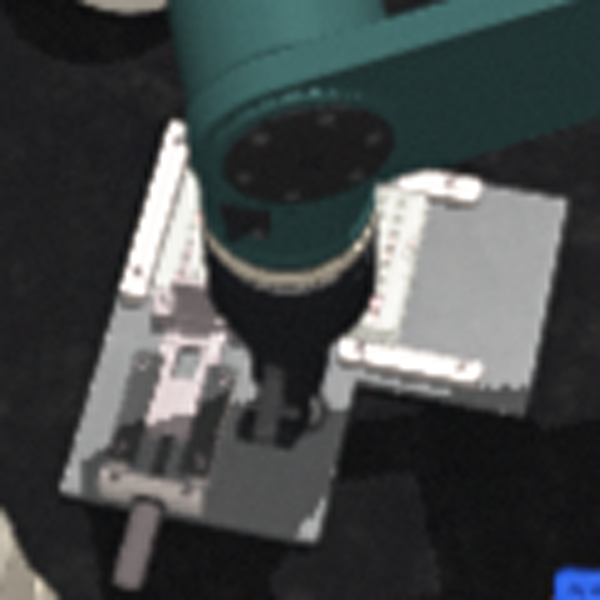

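The jaw has sprung in: the orange mark is covered and the tab has moved up to (190,305). Lift off and check.

```bash
python3 -m jog '{"xyz": [[0,0,0.005],[0,0,0.015],[0,0,0.03],[0,0,0.035],[-0.03,0,0.02],[-0.035,0,0.01],[-0.035,0,0],[-0.035,0,0],[-0.035,0,0],[0,0,0],[0,0,0]], "twist": [0,0,0,0,0,0,0,0,0,0,0]}';python3 - <<'E'
from h import *
s=snap('side','s10'); t=snap('top','t10'); crop('s10',215,160,120,120,5,'s10c'); crop('t10',225,165,110,95,7,'t10c')
o=env.get_obs();print(o['position'],o['dq'].round(3),o['contact_force'])
E
```

```text
t: 14.02
position: [0.4038, 0.3079, 0.1532]
orientation: [3.141, 0.001, -0.004]
contact_force: [1.7, -0.1, 0.4]
gripper_width: 0.0
[0.40617375 0.30809352 0.15386652] [-0.014  0.019 -0.024  0.001  0.003  0.001] [0.19086785 0.15092067 0.43526199]
```

View pics/s10c.png

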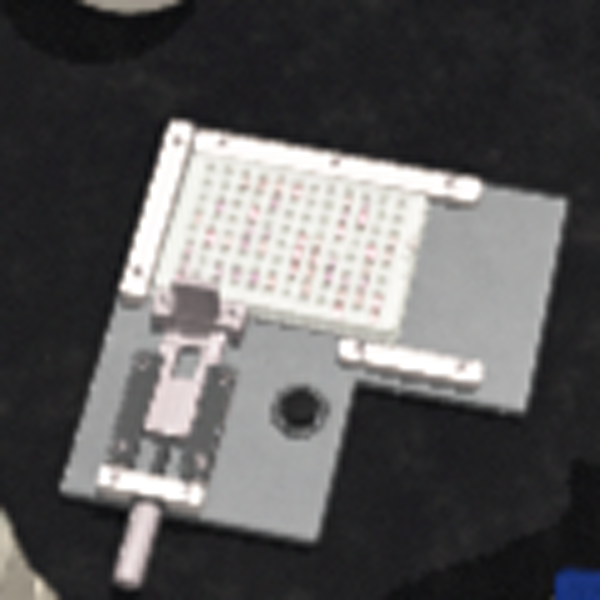

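View pics/t10c.png

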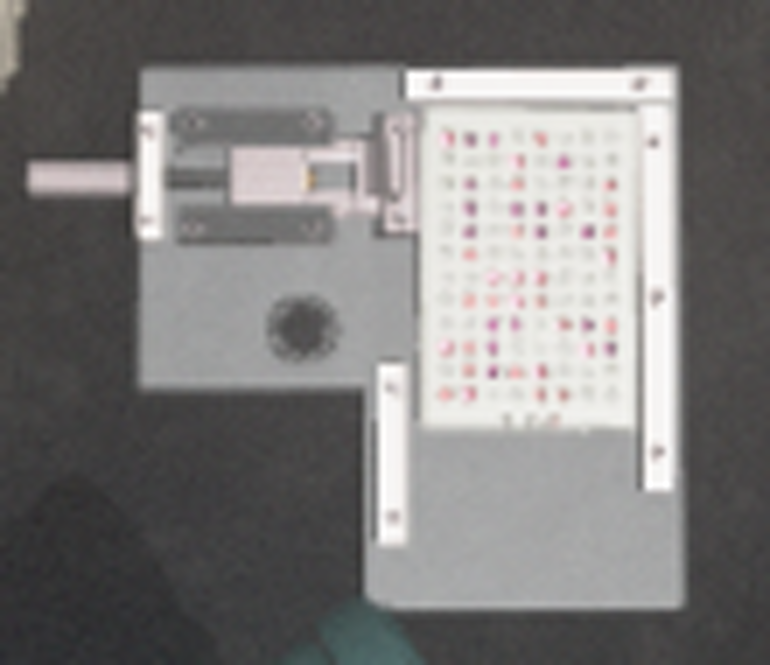

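Run:
```python
from h import *
crop('t10',275,170,60,65,9,'t10d')
crop('s10',225,180,90,60,8,'s10d')
t=load('t10'); p=np.array([.5967,.2223,-.0067]); M=np.array([[np.cos(p[2]),-np.sin(p[2])],[np.sin(p[2]),np.cos(p[2])]])
f=lambda px,z:((atz(t,cp(px,225,165,7),z)[:,:2]-p[:2])@M*1e3).round(1)
print('plate corners',f([[421,107],[634,107],[635,430],[421,430]],.026)); print('bar face',f([[418,180]],.026),'rail',f([[638,300]],.024))
```

```text
plate corners [[ 63.5  39.8]
 [ 63.2 -42.4]
 [-61.6 -41.5]
 [-61.3  40.4]]
bar face [[35.1 41.1]] rail [[-11.4 -43.3]]
```

View pics/t10d.png

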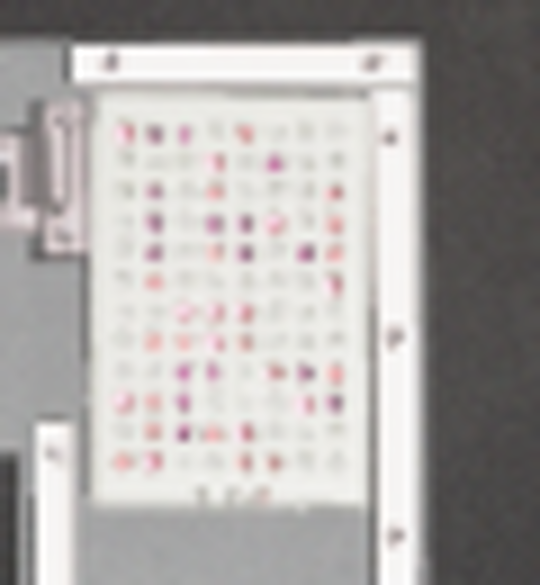

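View pics/s10d.png

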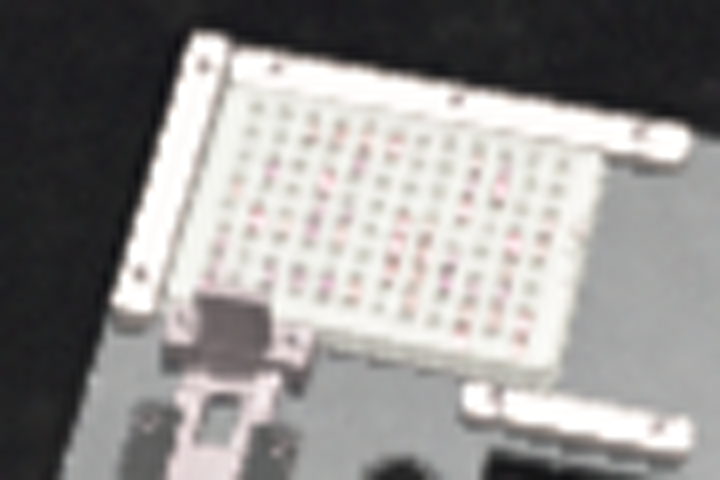

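The plate looks slightly skewed, so I'll measure the angle sub-pixel from its end edges and the base edges.

```bash
cat > sk.py <<'E'
from h import *
def hedge(s,c0,c1,r0,r1,z):
    g=cv2.cvtColor(s['pixels'],cv2.COLOR_RGB2GRAY).astype(float); P=[]
    for c in range(c0,c1):
        d=np.abs(np.diff(g[r0:r1,c])); d[d<d.max()*.3]=0; P.append([c,(d*(np.arange(r0,r1-1)+.5)).sum()/d.sum()])
    w=atz(s,P,z); a=np.polyfit(w[:,1],w[:,0],1); res=w[:,0]-np.polyval(a,w[:,1]); k=abs(res)<2*res.std()
    a=np.polyfit(w[k,1],w[k,0],1); return -a[0],w[k,0].mean(),res[k].std()
def vedge(s,r0,r1,c0,c1,z):
    g=cv2.cvtColor(s['pixels'],cv2.COLOR_RGB2GRAY).astype(float); P=[]
    for r in range(r0,r1):
        d=np.abs(np.diff(g[r,c0:c1])); d[d<d.max()*.3]=0; P.append([(d*(np.arange(c0,c1-1)+.5)).sum()/d.sum(),r])
    w=atz(s,P,z); a=np.polyfit(w[:,0],w[:,1],1); res=w[:,1]-np.polyval(a,w[:,0]);k=abs(res)<2*res.std()
    a=np.polyfit(w[k,0],w[k,1],1); return a[0],w[k,1].mean(),res[k].std()
if __name__=='__main__':
    t0=load('t0'); t=load('t10')
    print('base near end t0',hedge(t0,279,320,248,256,.012)); print('base right t0',vedge(t0,180,248,320,326,.012)); print('rail right t10',vedge(t,182,232,319,323,.024))
    print('plate near t0',hedge(t0,287,313,245,252,.026)); print('plate near t10',hedge(t,287,313,223,231,.026)); 
    print('plate left t0 ',vedge(t0,204,215,281,288,.026)); print('plate left t10',vedge(t,200,224,283,288,.026))
E
python3 sk.py
```

```text
base near end t0 (np.float64(-0.003572031251876508), np.float64(0.46745375251171195), np.float64(0.0008569682528368007))
base right t0 (np.float64(-0.0024960877551195256), np.float64(0.16291417733602517), np.float64(0.0004691406386900359))
rail right t10 (np.float64(-0.017327430660881667), np.float64(0.16448031603316174), np.float64(7.037131093282568e-05))
plate near t0 (np.float64(-2.2945736463542576e-05), np.float64(0.4770219707142147), np.float64(0.0009082414572211044))
plate near t10 (np.float64(0.0010842478485252793), np.float64(0.5367233079885668), np.float64(0.0006940451090801844))
plate left t0  (np.float64(-0.047758871707362406), np.float64(0.2641593501997659), np.float64(0.0005222137545987773))
plate left t10 (np.float64(7.674504608194501e-05), np.float64(0.2633670487129416), np.float64(0.0005484862159039212))
```

```bash
cat > ecc.py <<'E'
from h import *
p=np.array([.5967,.2223,-.0067])
def rect(s,cx,z=.026,k=1000):  # nest-frame patch, 1mm/px: rows = -x, cols=-y
    X,Y=np.meshgrid(np.arange(.075,-.0751,-.001)+cx,np.arange(.055,-.0551,-.001),indexing='ij')
    uv=proj(s,N2W(p,np.c_[X.ravel(),Y.ravel(),np.full(X.size,z)])).astype(np.float32).reshape(*X.shape,2)
    return cv2.remap(s['pixels'],uv,None,cv2.INTER_CUBIC)
def run(a,ca,b,cb):
    A=cv2.cvtColor(rect(a,ca),cv2.COLOR_RGB2GRAY); B=cv2.cvtColor(rect(b,cb),cv2.COLOR_RGB2GRAY)
    m=np.zeros_like(A); m[14:-14,16:-16]=255
    W=np.eye(2,3,dtype=np.float32); c,W=cv2.findTransformECC(A,B,W,cv2.MOTION_EUCLIDEAN,(3,200,1e-7),m,5)
    ctr=W@[55,75,1]-[55,75]; print('cc %.3f rot %.4f'%(c,np.arctan2(W[1,0],W[0,0])),'shift x %.2f y %.2f mm'%(-ctr[1],-ctr[0]))
if __name__=='__main__':
    run(load('t0'),-.058,load('t10'),.002); run(load('s0'),-.058,load('s10'),.002)
    run(load('t0'),-.058,load('t5'),-.058)
E
python3 ecc.py
```

```text
cc 0.884 rot 0.0174 shift x -0.70 y -1.90 mm
cc 0.664 rot 0.0358 shift x -0.77 y -2.76 mmTraceback (most recent call last):
  File "ecc.py", line 14, in <module>
    run(load('t0'),-.058,load('t5'),-.058)
    ~~~^^^^^^^^^^^^^^^^^^^^^^^^^^^^^^^^^^^
  File "ecc.py", line 10, in run
    W=np.eye(2,3,dtype=np.float32); c,W=cv2.findTransformECC(A,B,W,cv2.MOTION_EUCLIDEAN,(3,200,1e-7),m,5)
                                        ~~~~~~~~~~~~~~~~~~~~^^^^^^^^^^^^^^^^^^^^^^^^^^^^^^^^^^^^^^^^^^^^^
cv2.error: OpenCV(4.12.0) /io/opencv/modules/video/src/ecc.cpp:589: error: (-7:Iterations do not converge) The algorithm stopped before its convergence. The correlation is going to be minimized. Images may be uncorrelated or non-overlapped in function 'findTransformECC'
```

```bash
cat > avg.py <<'E'
from h import *
import sys
from ecc import rect
out=sys.argv[1]
for n in ('top','side'):
    fs=[env.snapshot(n) for _ in range(8)]; s=dict(fs[0]); s['pixels']=np.mean([f['pixels'] for f in fs],0).round().astype(np.uint8)
    np.savez('/tmp/%s_%s.npz'%(out,n),**s)
    r=rect(s,-.0); r=cv2.resize(r,None,fx=4,fy=4,interpolation=cv2.INTER_CUBIC); cv2.imwrite('pics/%s_%s.png'%(out,n),r[:,:,::-1])
print(env.get_obs()['t'])
E
python3 avg.py a1
```

```text
14.9167
```

View pics/a1_top.png

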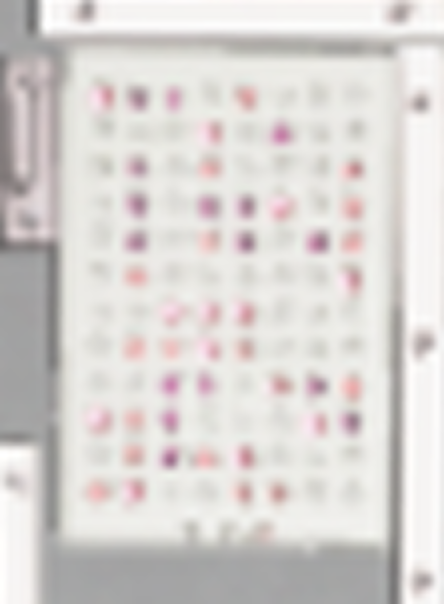

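View pics/a1_side.png

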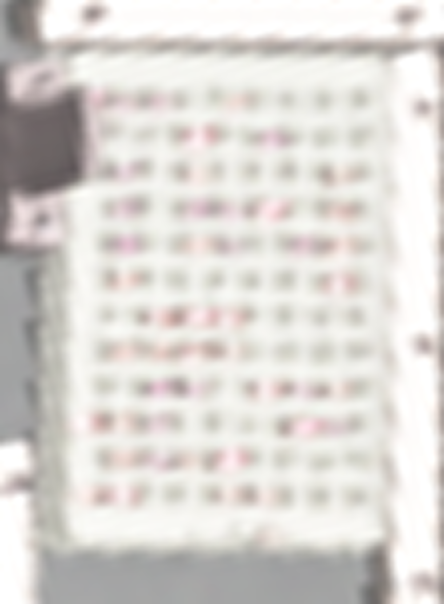

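```bash
cat > grid.py <<'E'
from h import *
from scipy.optimize import least_squares, minimize
import sys
p=np.array([.5967,.2223,-.0067])
gx,gy=np.meshgrid((np.arange(12)-5.5)*9e-3,(np.arange(8)-3.5)*9e-3,indexing='ij'); G=np.c_[gx.ravel(),gy.ravel()]
ring=np.array([[r*np.cos(a),r*np.sin(a)] for r in (0,.0012,.0022) for a in np.arange(0,6.28,.785)])
mid=np.array([[.0045,.0045],[-.0045,.0045],[.0045,-.0045],[-.0045,-.0045],[.0045,0],[0,.0045],[-.0045,0],[0,-.0045]])
def fit(s,q0,z=.0255):
    g=cv2.GaussianBlur(s['pixels'][:,:,1].astype(np.float32),(0,0),.5)
    def f(q,full=False):
        c,s_=np.cos(q[2]),np.sin(q[2]); R=np.array([[c,-s_],[s_,c]])
        def samp(off):
            P=(G[:,None]+off[None]).reshape(-1,2)@R.T+q[:2]; uv=proj(s,N2W(p,np.c_[P,np.full(len(P),z)])).astype(np.float32)
            return cv2.remap(g,uv[:,None],None,cv2.INTER_CUBIC).mean() if len(uv)<32000 else None
        return float(samp(ring)-samp(mid))
    best=None
    for th in np.arange(-.04,.041,.01):
        r=minimize(f,[q0[0],q0[1],th],method='Nelder-Mead',options=dict(initial_simplex=[[q0[0],q0[1],th],[q0[0]+.002,q0[1],th],[q0[0],q0[1]+.002,th],[q0[0],q0[1],th+.01]],xatol=1e-6,fatol=1e-5))
        if best is None or r.fun<best.fun: best=r
    return best.x.round(4),round(best.fun,2)
for n,q in (('t0',(-.058,0)),('s0',(-.058,0)),('t5',(-.058,0)),('s5',(-.058,0)),('a1_top',(.002,-.002)),('a1_side',(.002,-.002)))+tuple((a,(.002,-.002)) for a in sys.argv[1:]): print(n,fit(load(n),q))
E
python3 grid.py
```

```text
t0 (array([-0.0576,  0.0005,  0.0066]), np.float64(-23.47))
s0 (array([-0.0582, -0.0008,  0.0053]), np.float64(-25.67))
t5 (array([-0.0576,  0.0005,  0.005 ]), np.float64(-23.96))
s5 (array([-0.0582, -0.0008,  0.0053]), np.float64(-25.98))
a1_top (array([ 0.0018, -0.0015, -0.0092]), np.float64(-23.89))
a1_side (array([ 0.0011, -0.0028, -0.0111]), np.float64(-24.34))
```

```bash
python3 -m jog '{"xyz": [[0,0,0.01],[0,0,0],[0,0,0],[0,0,0],[0,0,0],[0,0,0]], "twist": [0,0,0,0,0,0]}'; python3 avg.py a2; python3 grid.py t10 s10 a2_top a2_side | tail -4
python3 - <<'E'
from h import *
a=load('t0');b=load('a2_top')
for n,(u,v,w,h) in dict(jar=(340,120,60,60),rack=(185,255,65,50),timer=(170,198,36,36)).items():
    A=a['pixels'][v:v+h,u:u+w].astype(float);B=b['pixels'][v:v+h,u:u+w].astype(float); print(n,np.abs(A-B).mean().round(1),cv2.phaseCorrelate(A.mean(2),B.mean(2)))
E
```

```text
t: 15.42
position: [0.4055, 0.3079, 0.1636]
orientation: [3.141, 0.0, -0.006]
contact_force: [0.1, -1.0, -0.9]
gripper_width: 0.0005
16.2167
t10 (array([ 0.0018, -0.0015, -0.0093]), np.float64(-23.89))
s10 (array([ 0.0011, -0.0028, -0.0114]), np.float64(-24.4))
a2_top (array([ 0.0018, -0.0015, -0.0091]), np.float64(-23.89))
a2_side (array([ 0.0011, -0.0028, -0.0111]), np.float64(-24.34))
jar 1.2 ((0.007947862326400212, -0.008186139273163917), 1.0000930522948601)
rack 18.3 ((0.4173693420754958, 0.3027001311467501), 0.3676436577664401)
timer 1.4 ((-0.01652259032086434, 0.030955615770778877), 0.989785148476473)
```

Run:
```python
from h import *
a=load('s0');b=load('a2_side')
u,v,w,h=315,265,55,75
A=a['pixels'][v:v+h,u:u+w];B=b['pixels'][v:v+h,u:u+w]; t=load('a2_top')['pixels'][255:305,185:250]; t=cv2.resize(t,(w*5,h*5))
cv2.imwrite('pics/rk.png',np.hstack([cv2.resize(A,None,fx=5,fy=5),cv2.resize(B,None,fx=5,fy=5),t])[:,:,::-1])
```

```text
(no output)
```

View pics/rk.png

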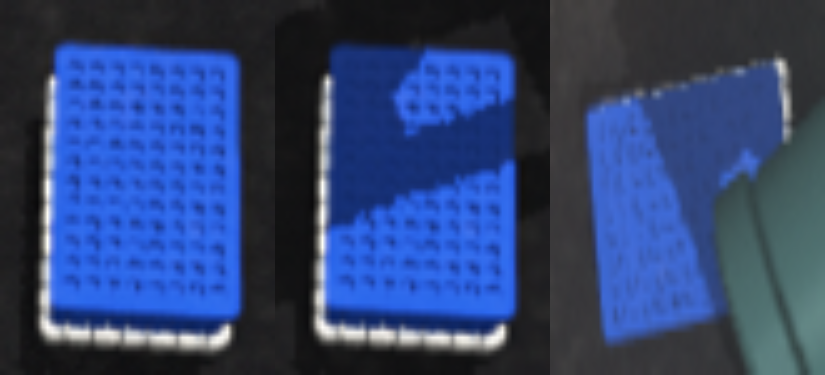

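The rack hasn't moved: its outline is the same in the side crops, (40–240) before and (315–515) after, with only the arm's shadow on it. I'll hand in the job.

```bash
python3 -c "
from bench import env
print(env.finish_job())"
```

```text
the job is handed in; nothing more can be done
None
```

The plate is clamped in the nest and I handed the job in at about 16 s; no verdict was reported.

I pushed the jaw back by its tab and let go, and it stayed latched open. I then pushed the plate to the fence with shut fingertips (6.5 N on contact), pressed the button so the jaw closed on the plate, and moved clear.

Last checks, all from the camera images:
- **Plate position:** its middle is at about x +1.1 to +1.8 mm and y −1.5 to −2.8 mm from the nest seat. Home and clamped is +2 and −2.
- **Jaw:** travel is about 20 mm, estimated from one picture.
- **Stillness:** plate readings taken about 2 s apart matched.
- **Bystanders:** the jar and timer show no shift. An automatic comparison flagged the rack, but a closer look showed only the arm's shadow and the arm partly in front of it.

**Not perfect or not checked:**
- **Skew:** the plate reads about 0.01 rad out of line with the nest in both views, not perfectly flush with the rail. The limit is 0.03.
- **Camera offset:** the two views differ by about 1 mm, and the rail itself read 1.7 mm off where it should be, so part of this is calibration error.
- **Grip force:** I couldn't measure it directly. I inferred it from the closed jaw and the spring.

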